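# Roll the edge trim down on a ring tray

### The arm

A 6-joint arm with a two-finger parallel gripper is mounted at the origin on the work surface. World frame = base frame: x ahead of the robot, y to its left, z up, the work surface at z = 0. Lengths are in m, angles in degrees, forces in N, time in s.
With the tool pointing down it reaches from about 0.275 to 0.825 m from the base axis. Payload 5.2 kg.
Tool frame: the origin (TCP) lies midway between the tips of the shut fingers; the grasp point (between the pads) lies 19 mm behind it; z points along the fingers, x is the direction in which the jaws open and shut, and the axes are right-handed (so a half turn about z gives the same grasp; the last joint's range is limited). The gripper opens to 93 mm and grips with 3 to 60 N. Pads are 15 mm wide; open, the fingers measure 128 mm over their backs; the gripper's body (75 mm by 188 mm) begins 65 mm behind the grasp point.
Start: joints at [-88.167, 14.817, 87.949, -0, 77.235, -11.62], TCP at [0.128, -0.535, 0.194] pointing down, gripper open.
Joint ranges: [-179.93, 179.93], [-52.35, 119.4], [10.71, 147.94], [-69.91, 249.91], [12.55, 155.21], [-178.61, 178.61]. Speed limits (degrees/s): [147.25, 147.25, 180, 180, 180, 180].

### API

Orientations are given as a 3x3 rotation matrix whose columns are the frame's x, y, z axes.
In Python, from plant import env, cams, job_done gives the robot as it stands.
- The arm moves only by the shell command python3 -m crank 'ROWS' [FORCE]. ROWS is a JSON object of lists of equal length, an entry for each row: "jaw": the finger opening in cm, from 0 to 9.3; "offset": the shift along the tool's x, y, z in cm, a list of three; "dr": the turn, a rotation vector about the tool's x, y, z in rad, a list of three. In form: {"jaw": [jaw, ...], "offset": [[tx, ty, tz], ...], "dr": [[ax, ay, az], ...]}. A call has 1 to 10 rows; each row is the pose to reach, as a shift and turn from the pose commanded when the call began, along the tool's axes at that moment; what a row does not reach only later rows make up. A row lasts 1/12 s, in which the tool goes at most 41.7 mm and 7.16 degrees, less where a joint would pass 70% of its speed; a pose out of reach is approached as far as the arm can. A call with a gripper value outside its range is refused whole. The fingers move at their own pace and stop on an object; FORCE is the grip in N (left out, the last holds). Time passes only in rows, so rows that repeat a pose let the fingers close. It gives the time, the measured TCP pose, the force and the opening at its end, in the units of the state.
- env.state(): the state, without advancing time (a new reading comes with each control period).
- cams.read_camera(name): name is "scene" or "top" or "wrist"; returns a dict with "img" (480x640x3 uint8, red, green, blue), "depth" (480x640 float32, m along the optical axis (not along the pixel's ray), 0 where there is no reading), "mtx" (3x3 intrinsics, pixels), "origin" and "attitude" of the camera in the world. Camera axes: x right, y down, z forward; pixel columns grow to the right and rows downward; lengths in m; the calibration is good to about 2 mm. A picture is of the moment at which its call begins.
- job_done(): hands the job in, once; it reports no verdict.
Trained networks look in a picture, given as the dict that the camera call returned (one of the last four; its "shot" number tells which), for a name from the list of things; names that differ only in an ending like _2 or _b are one class to them, and where a whole thing is asked for, a point or a joint stands for the part that bears it (a point fixed in the world has none). Each returns a list of dicts, best first, with "conf" (0 to 1); they miss things now and then, are a little off and sometimes report something else, mostly with a low value. They report only what shows in the picture. A call takes as long as a camera call. They do not tell look-alikes from the thing itself.
- cams.recognise(query, picture): "point" ([column, row] in pixels, amid what is visible of it).
The state is a dict: "t": time; "joint_positions": joint angles; "joint_vel": joint speeds; "effort": joint torques, N m; "tool_pos": TCP position; "tcp_rot": TCP orientation; "contact_force": force on the tool from outside, world axes, zero at the start; "moment": the same for the moment, N m; "opening": opening from 0.0 (shut) to 1.0 (fully open).
Only numpy, scipy, OpenCV 4.12 (cv2) and the standard library are available. Lean on these libraries where they do the work, as an engineer would, in place of code of your own. Each camera call takes 0.05 s, during which the arm holds its last target.

### The job

The black trim along the front rail of the ring tray has only been started in its groove and still stands proud. Take the hand roller from its rest and roll it along the strip with firm pressure until the trim sits flat on the rail over its whole length, touching the tray and trim with nothing but the roller; then put the roller back upright in its rest. Leave the other things on the bench where they are.

Things in the scene. Friction and masses are not known exactly. Their poses are not given: they have to be found in the camera images.
- tray: Light-wood ring tray with white floor, 190 x 286 mm, fixed; origin at the centre of its underside. Rails 20 mm wide, their tops 36 mm above the bench, white floor 20 mm above it. Rails carry black T-section trim (flange 16 mm wide, 3 mm thick): seated on the side and far rails; on the front rail (tray x = -85 mm, nearest the robot, along the tray's y) it still stands proud.
- groove (a point): On the front rail's top face (36 mm above the bench), half way along the unseated strip and on its centre line; its y axis runs along the strip. The strip is 234 mm long, from -117 to +117 mm along y. Its top lies 3 mm above this point when seated, 7.5 to 9 mm at the start.
- roller: Hand roller, 103 mm high, 0.3 to 0.5 kg, upright in its rest. Origin: lowest point of the wheel; z up. Black wheel 36 mm dia., 30 mm wide, axle along y: it rolls along x. Steel cheeks (43 mm over them along y) carry the wheel under a steel plate 64 x 46 x 5 mm, underside 40 mm above the origin. On it an upright dark wooden block handle, 34 mm (x) by 40 mm (y), 45 to 97 mm above the origin.
- handle (a point): Centre of the roller's handle, 76 mm above its lowest point, 84 mm above the bench while in the rest; a good grip point. Gripped across its 34 mm (fingers closing along the roller's x) the roller cannot pitch in the jaws as it rolls.
- wheel (a joint): Turn of the roller's wheel on its axle, rad; it runs freely.
- rest: Light wooden rest of the roller, 76 x 76 mm, 48 mm high, fixed, left or right of the tray; origin at the centre of its underside. In its slot, 44 mm (x) by 56 mm (y), open at the top, the wheel hangs while the roller's plate lies on the two side walls: roller's x along the rest's x (either way round), its origin 8 mm above the bench. Play 4 mm along x, 6 mm along y, each way.
- bur_block: Bystander: wooden block with small steel burs in its top, 70 x 84 mm, 62 mm high, 0.5 kg; on the other side of the tray from the rest. Origin under its centre.
- caliper: Bystander: steel caliper lying in front of the tray, 230 mm long along its y, 13 mm high.
- brush: Bystander: bench brush lying in front of the tray.
- hammer: Bystander: small hammer lying to the far left.
- ring_box: Bystander: closed ring box 56 x 62 x 43 mm, to the right.
- loupe: Bystander: black magnifier, 30 mm wide and 26 mm high, standing on the white floor of the tray.
- bottle: Bystander: green glass bottle, 115 mm high, to the far right.
- trim0 (a joint): How far the strip's length number 0 (centred -104 mm along the strip from the groove point) has been pressed into the groove, m: 0 = standing 6 mm clear of the rail, 0.006 = flange flat on the rail. Each of the nine 26 mm lengths yields at about 8 N (barbed rib) and stays where it is left; 8 to 18 N on the roller.
- trim1 (a joint): How far the strip's length number 1 (centred -78 mm along the strip from the groove point) has been pressed into the groove, m: 0 = standing 6 mm clear of the rail, 0.006 = flange flat on the rail.
- trim2 (a joint): How far the strip's length number 2 (centred -52 mm along the strip from the groove point) has been pressed into the groove, m: 0 = standing 6 mm clear of the rail, 0.006 = flange flat on the rail.
- trim3 (a joint): How far the strip's length number 3 (centred -26 mm along the strip from the groove point) has been pressed into the groove, m: 0 = standing 6 mm clear of the rail, 0.006 = flange flat on the rail.
- trim4 (a joint): How far the strip's length number 4 (centred +0 mm along the strip from the groove point) has been pressed into the groove, m: 0 = standing 6 mm clear of the rail, 0.006 = flange flat on the rail.
- trim5 (a joint): How far the strip's length number 5 (centred +26 mm along the strip from the groove point) has been pressed into the groove, m: 0 = standing 6 mm clear of the rail, 0.006 = flange flat on the rail.
- trim6 (a joint): How far the strip's length number 6 (centred +52 mm along the strip from the groove point) has been pressed into the groove, m: 0 = standing 6 mm clear of the rail, 0.006 = flange flat on the rail.
- trim7 (a joint): How far the strip's length number 7 (centred +78 mm along the strip from the groove point) has been pressed into the groove, m: 0 = standing 6 mm clear of the rail, 0.006 = flange flat on the rail.
- trim8 (a joint): How far the strip's length number 8 (centred +104 mm along the strip from the groove point) has been pressed into the groove, m: 0 = standing 6 mm clear of the rail, 0.006 = flange flat on the rail.
There are look-alikes about, which are no part of the job. What is shaped like the roller but blue is not meant. Leave any white look-alike of the rest alone.

How it is judged (in metres and radians):
On the way:
1. the roller's wheel turns while it is pressed on the middle part of the front trim (over 3 N) (contact force between roller and tray above 3 N and y of roller in the frame of groove between -0.07 and 0.07 m and x of roller in the frame of groove between -0.02 and 0.02 m and (velocity of joint wheel above 0.25 rad/s or velocity of joint wheel below -0.25 rad/s)), for 0.2 s.
At the end, for the whole second after the job is handed in: Every one of the nine lengths of the front trim is pressed in by more than 4.2 of 6 mm (less than 1.8 mm off the rail), and the roller is at rest, upright (within 0.12 rad) in its rest: its origin within 9 mm of the rest's centre line and 4 to 12 mm above the rest's underside (value of joint each of trim0, trim1, trim2, trim3, trim4, trim5, trim6, trim7, trim8 above 0.0042 m and horizontal distance between roller and rest below 0.009 m and z of roller in the frame of rest between 0.004 and 0.012 m and angle between roller's own z axis and vertical below 0.12 rad and linear speed of roller below 0.02 m/s); the robot touches nothing.
It fails at once if the fingers touch the tray or its trim (contact force between the fingers and tray above 1.5 N).
It fails at once if the arm touches the tray or its trim (contact force between the arm and tray above 1.5 N).
It fails at once if another thing on the bench (bur block, caliper, brush, hammer, ring box, loupe or bottle) is moved by more than 25 mm (distance of any of bur_block, caliper, brush, hammer, ring_box, loupe, bottle from where it was at the start of the episode above 0.025 m).
It also fails if it takes over 62 s, if anything falls off the work surface, if the arm or the gripper's body presses on something with over 40 N, if the wrist force passes 120 N, or if a joint passes its speed limit or range.

## Working session

There is one attempt and no reset: what is moved stays moved. The work goes in short steps, Python scripts to look and compute and a shell command to move; the robot and the scene stay as the last step left them, time stands still between calls to the robot, and variables do not carry over. Pictures are saved under pics/ and viewed, and the job is handed in when it is done.

```bash
ls; mkdir -p pics; python3 - <<'E'
from plant import env,cams
import cv2
s=env.state();print({k:s[k] for k in ['t','tool_pos','tcp_rot','contact_force','opening']})
for n in ['scene','top','wrist']:
    p=cams.read_camera(n);cv2.imwrite(f'pics/{n}0.png',p['img'][:,:,::-1]);print(n,p['mtx'],p['origin'],p['attitude'])
    for q in ['roller','handle','rest','tray','bur_block','groove','trim0','trim8']:
        print(q,[(round(d['conf'],2),[round(float(v)) for v in d['point']]) for d in cams.recognise(q,p)])
E
```

```text
pics
{'t': 0.0, 'tool_pos': array([ 0.12796689, -0.53431524,  0.19284113]), 'tcp_rot': array([[ 2.32655666e-01, -9.72559169e-01, -6.61855429e-05],
       [-9.72557600e-01, -2.32655413e-01,  1.78126127e-03],
       [-1.74778040e-03, -3.50051274e-04, -9.99998411e-01]]), 'contact_force': array([-0.14492988,  0.26033863, -0.00308326]), 'opening': 0.999064515722778}
scene [[550.99916943   0.         318.00696729]
 [  0.         550.99916943 241.21943083]
 [  0.           0.           1.        ]] [1.47655339 0.16093481 1.0712433 ] [[-0.16850574  0.70289811 -0.69104273]
 [ 0.98565878  0.11369233 -0.12470291]
 [-0.00908718 -0.7021455  -0.71197551]]
roller [(0.71, [210, 216]), (0.67, [170, 208])]
handle [(0.84, [213, 219])]
rest [(0.67, [202, 272]), (0.64, [218, 237])]
tray [(0.96, [336, 300]), (0.52, [391, 227])]
bur_block [(0.65, [464, 269])]
groove []
trim0 [(0.54, [311, 263]), (0.54, [356, 261]), (0.52, [291, 263]), (0.51, [333, 264]), (0.41, [369, 264]), (0.37, [300, 261])]
trim8 [(0.54, [311, 263]), (0.54, [356, 261]), (0.52, [291, 263]), (0.51, [333, 264]), (0.41, [369, 264]), (0.37, 
[... 376 characters left out ...]
64, [493, 281])]
rest [(0.76, [427, 266]), (0.6, [431, 208])]
tray [(0.57, [295, 194])]
bur_block [(0.71, [172, 245]), (0.67, [260, 236])]
groove [(0.61, [293, 196])]
trim0 [(0.57, [282, 233]), (0.56, [320, 227]), (0.5, [344, 219])]
trim8 [(0.57, [282, 233]), (0.56, [320, 227]), (0.5, [344, 219])]
wrist [[397.47267021   0.         316.00512592]
 [  0.         397.47267021 239.28821452]
 [  0.           0.           1.        ]] [ 0.19764184 -0.51769716  0.38611888] [[ 2.32774281e-01 -9.38845147e-01 -2.53743817e-01]
 [-9.72530748e-01 -2.24636630e-01 -6.10108885e-02]
 [ 2.79620561e-04  2.60975430e-01 -9.65345403e-01]]
roller []
handle []
rest []
tray []
bur_block []
groove []
trim0 []
trim8 []
```

View pics/scene0.png

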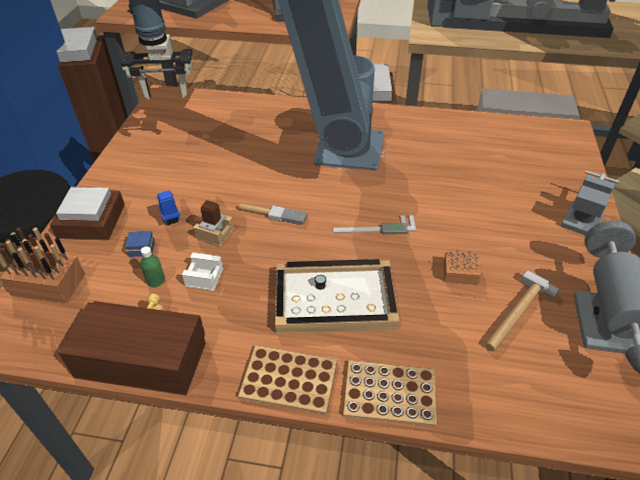

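View pics/top0.png

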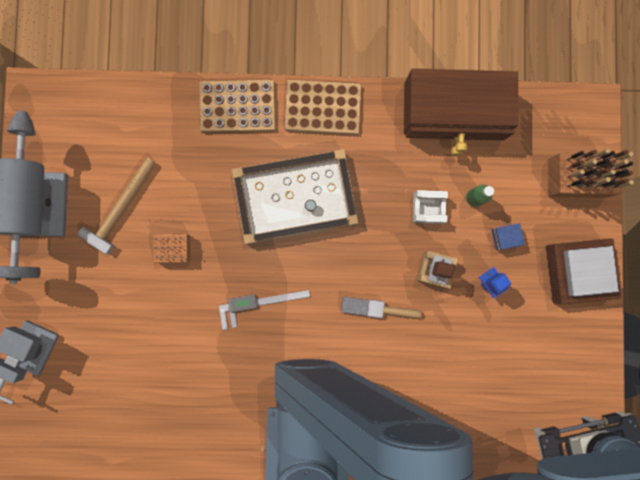

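The real roller (dark handle in a light-wood rest) is at top (441,268) and scene (211,219). The blue roller at top (495,282) and the white rest at top (431,207) are look-alikes. The tray is at top (295,195). Next I'll crop in to confirm and measure from depth.

```bash
cat > h.py <<'E'
import numpy as np,cv2
from plant import env,cams
def ray(p,px):
    d=np.linalg.inv(p['mtx'])@np.array([px[0],px[1],1.0]);return np.array(p['origin']),np.array(p['attitude'])@d
def atz(p,px,z):
    o,d=ray(p,px);return o+d*(z-o[2])/d[2]
def cloud(p):
    v,u=np.mgrid[0:480,0:640];D=p['depth']
    d=np.stack([(u-p['mtx'][0,2])/p['mtx'][0,0],(v-p['mtx'][1,2])/p['mtx'][1,1],np.ones_like(D)],-1)*D[...,None]
    return d@np.array(p['attitude']).T+np.array(p['origin'])
def proj(p,X):
    c=(np.array(X)-np.array(p['origin']))@np.array(p['attitude']);q=c@np.array(p['mtx']).T;return q[...,:2]/q[...,2:]
def tri(p1,a,p2,b):
    o1,d1=ray(p1,a);o2,d2=ray(p2,b);d1/=np.linalg.norm(d1);d2/=np.linalg.norm(d2)
    t=np.linalg.lstsq(np.stack([d1,-d2],1),o2-o1,rcond=None)[0]
    A=o1+t[0]*d1;B=o2+t[1]*d2;return (A+B)/2,np.linalg.norm(A-B)
E
python3 - <<'E'
from h import *
a=cams.read_camera('top');b=cams.read_camera('scene')
A=cloud(a);B=cloud(b)
for px in [(443,267),(441,284),(424,255),(495,281),(431,207),(240,240),(354,224),(340,155),(237,172),(300,232),(311,205),(170,249)]: print(px,A[px[1],px[0]].round(3))
print(tri(a,(443,267),b,(210,214)))
c1=cv2.resize(a['img'][140:320,220:520],None,fx=2.6,fy=2.6,interpolation=cv2.INTER_CUBIC)
cv2.imwrite('pics/c1.png',c1[:,:,::-1])
c1=cv2.resize(b['img'][170:340,140:420],None,fx=2.8,fy=2.8,interpolation=cv2.INTER_CUBIC)
cv2.imwrite('pics/c2.png',c1[:,:,::-1])
E
```

```text
(443, 267) [ 0.46  -0.307  0.113]
(441, 284) [ 0.419 -0.318  0.051]
(424, 255) [ 0.491 -0.284  0.008]
(495, 281) [ 0.43  -0.433  0.103]
(431, 207) [ 0.614 -0.301  0.009]
(240, 240) [ 0.519  0.185 -0.004]
(354, 224) [ 0.566 -0.105  0.008]
(340, 155) [ 0.737 -0.064  0.036]
(237, 172) [0.687 0.192 0.038]
(300, 232) [0.54  0.031 0.037]
(311, 205) [0.607 0.006 0.049]
(170, 249) [0.49  0.35  0.041]
(array([ 0.46024247, -0.31447466,  0.08023227]), np.float64(0.0014564776893526167))
```

View pics/c1.png

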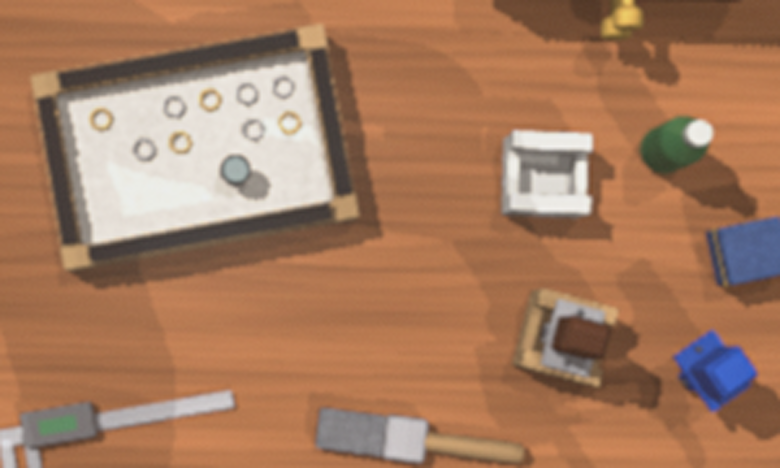

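View pics/c2.png

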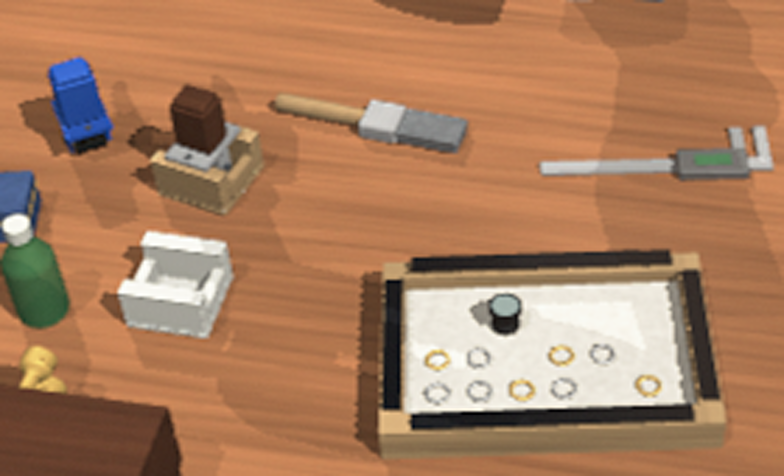

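Confirmed: in the crops, the dark-handled roller sits in the light-wood rest, and the blue roller and white rest are separate. I'll move the wrist camera above the roller.

```bash
python3 -m crank '{"jaw":[9.3,9.3,9.3,9.3,9.3,9.3,9.3,9.3,9.3,9.3],"offset":[[-1,-3,-3],[-3,-7,-5],[-4.5,-11,-7],[-6,-15,-9],[-7.5,-19,-10],[-9,-23,-10],[-10.5,-27,-10],[-12,-30.5,-10],[-13.5,-34,-10],[-14.4,-36.4,-10]],"dr":[[0,0,0],[0,0,0],[0,0,0],[0,0,0],[0,0,0],[0,0,0],[0,0,0],[0,0,0],[0,0,0],[0,0,0]]}'
python3 -m crank '{"jaw":[9.3,9.3],"offset":[[0,0,0],[0,0,0]],"dr":[[0,0,0],[0,0,0]]}'
cat > look.py <<'E'
import sys
from h import *
p=cams.read_camera('wrist');s=env.state()
print(s['t'],s['tool_pos'].round(4),s['tcp_rot'].round(4).tolist(),s['contact_force'].round(2),s['opening'])
cv2.imwrite('pics/%s.png'%sys.argv[1],p['img'][:,:,::-1]);np.savez('/tmp/%s.npz'%sys.argv[1],**{k:np.array(v) for k,v in p.items()})
for q in sys.argv[2:]: print(q,[(round(d['conf'],2),[round(float(v),1) for v in d['point']]) for d in cams.recognise(q,p)])
E
python3 look.py w1 roller rest handle
```

```text
t: 2.28
tool_pos: [0.4498, -0.3087, 0.294]
tcp_rot: [[0.233, -0.973, 0.0], [-0.973, -0.233, -0.001], [0.001, -0.0, -1.0]]
contact_force: [-0.2, -0.8, -0.4]
opening: 1.001
t: 2.45
tool_pos: [0.4498, -0.3085, 0.2935]
tcp_rot: [[0.237, -0.971, -0.0], [-0.971, -0.237, 0.0], [-0.0, 0.0, -1.0]]
contact_force: [0.7, -0.0, -0.7]
opening: 1.0
2.5 [ 0.4486 -0.3097  0.2934] [[0.235, -0.972, -0.0008], [-0.972, -0.235, -0.0001], [-0.0001, 0.0008, -1.0]] [ 1.07 -0.53  0.63] 0.9983902237610338
roller [(0.86, [326.3, 200.0]), (0.55, [435.2, 250.5])]
rest [(0.89, [341.9, 43.9]), (0.72, [308.6, 181.0])]
handle [(0.95, [326.3, 197.6]), (0.93, [434.2, 249.5])]
```

View pics/w1.png

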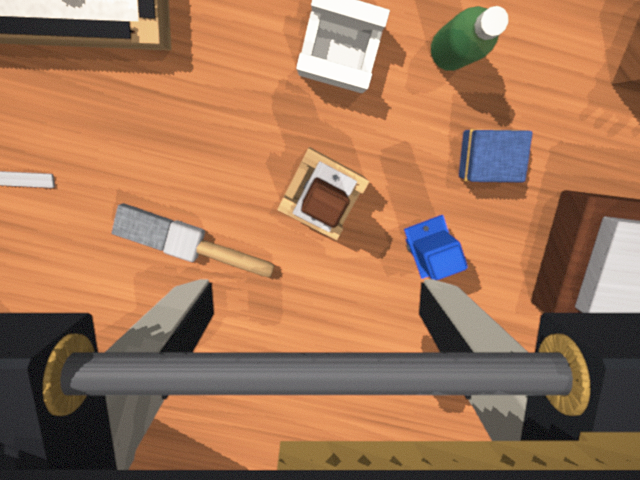

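The wrist view shows the roller handle at (326,198), its rest at (322,195), the blue decoy at (435,248) and the white rest at (342,44). I'll measure the handle top, plate and rest from depth.

```bash
cat > m.py <<'E'
import sys
from h import *
p=dict(np.load('/tmp/%s.npz'%sys.argv[1]));C=cloud(p)
u0,u1,v0,v1=map(int,sys.argv[2:6])
S=C[v0:v1,u0:u1].reshape(-1,3);I=p['img'][v0:v1,u0:u1].reshape(-1,3)
for nm,lo,hi in [('handle',.098,.12),('plate',.0505,.06),('rest',.04,.0495)]:
    m=(S[:,2]>lo)&(S[:,2]<hi)
    if m.sum()<10: print(nm,m.sum());continue
    r=cv2.minAreaRect(S[m,:2].astype(np.float32)*1000);print(nm,m.sum(),np.median(S[m,2]).round(4),'c',np.round(r[0],1),'size',np.round(r[1],1),'ang',round(r[2],1),'mean',(S[m,:2].mean(0)*1000).round(1),I[m].mean(0).round())
k=cv2.resize(p['img'][v0:v1,u0:u1],None,fx=5,fy=5,interpolation=cv2.INTER_CUBIC);cv2.imwrite('pics/%s_c.png'%sys.argv[1],k[:,:,::-1])
h=np.histogram(S[:,2],bins=np.arange(-.01,.13,.005));print(dict(zip(h[1].round(3),h[0])))
E
python3 m.py w1 260 385 135 250
```

```text
handle 1407 0.1117 c [ 454.4 -316.3] size [40.1 34.3] ang 75.9 mean [ 456.1 -315.7] [112.  69.  48.]
plate 1075 0.0544 c [ 455.1 -316.2] size [71.4 75. ] ang 75.6 mean [ 463.2 -315.5] [208. 200. 193.]
rest 710 0.0488 c [ 455.2 -314.9] size [76.2 76.1] ang 76.0 mean [ 460.4 -311.5] [217. 177. 125.]
{np.float64(-0.01): np.int64(0), np.float64(-0.005): np.int64(505), np.float64(0.0): np.int64(9139), np.float64(0.005): np.int64(224), np.float64(0.01): np.int64(11), np.float64(0.015): np.int64(19), np.float64(0.02): np.int64(18), np.float64(0.025): np.int64(413), np.float64(0.03): np.int64(163), np.float64(0.035): np.int64(24), np.float64(0.04): np.int64(31), np.float64(0.045): np.int64(924), np.float64(0.05): np.int64(962), np.float64(0.055): np.int64(281), np.float64(0.06): np.int64(24), np.float64(0.065): np.int64(24), np.float64(0.07): np.int64(22), np.float64(0.075): np.int64(28), np.float64(0.08): np.int64(23), np.float64(0.085): np.int64(24), np.float64(0.09): np.int64(29), np.float64(0.095): np.int64(23), np.float64(0.1): np.int64(199), np.float64(0.105): np.int64(242), np.float64(0.11): np.int64(959), np.float64(0.115): np.int64(1), np.float64(0.12): np.int64(0), np.float64(0.125): np.int64(0)}
```

View pics/w1_c.png

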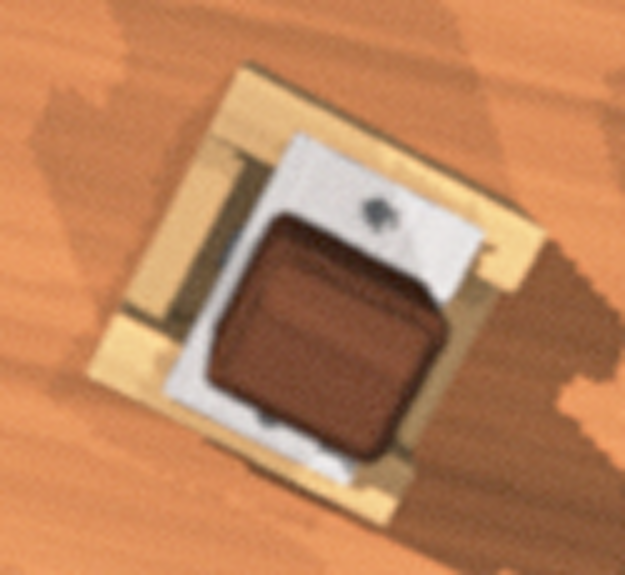

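Measured: handle centre (454,-316) mm with its top at 0.111, and its 34 mm axis at -14°. The rest centre is (455,-315) with its top at 0.048, and its 76 × 76 size matches. I'll turn the jaws and look again from the second pose.

```bash
python3 -m crank '{"jaw":[9.3,9.3,9.3,9.3,9.3,9.3,9.3,9.3,9.3,9.3],"offset":[[0,0,0.5],[0,0,1],[0,0,1.5],[0,0,2],[0,0,2.5],[0,0,3],[0,0,3],[0,0,3],[0,0,3],[0,0,3]],"dr":[[0,0,-0.12],[0,0,-0.24],[0,0,-0.36],[0,0,-0.48],[0,0,-0.6],[0,0,-0.72],[0,0,-0.84],[0,0,-0.96],[0,0,-1.08],[0,0,-1.09]]}'
python3 -m crank '{"jaw":[9.3,9.3],"offset":[[0,0,0],[0,0,0]],"dr":[[0,0,0],[0,0,0]]}'
python3 look.py w2 roller rest handle tray
```

```text
t: 3.48
tool_pos: [0.4471, -0.3116, 0.2637]
tcp_rot: [[0.97, -0.242, -0.0], [-0.242, -0.97, -0.0], [-0.0, 0.0, -1.0]]
contact_force: [-0.0, 0.4, -0.3]
opening: 0.997
t: 3.65
tool_pos: [0.4477, -0.3111, 0.2638]
tcp_rot: [[0.969, -0.248, 0.0], [-0.248, -0.969, -0.0], [0.0, 0.0, -1.0]]
contact_force: [-0.5, 0.0, 0.4]
opening: 1.001
3.7 [ 0.4479 -0.3109  0.2637] [[0.9689, -0.2474, 0.0001], [-0.2474, -0.9689, -0.0001], [0.0001, 0.0001, -1.0]] [-0.18 -0.12  0.14] 0.9986078010406775
roller [(0.77, [323.4, 211.6]), (0.75, [330.8, 325.1])]
rest [(0.94, [326.2, 182.0]), (0.93, [466.7, 147.9])]
handle [(0.89, [329.7, 328.4]), (0.61, [325.5, 211.2])]
tray []
```

View pics/w2.png

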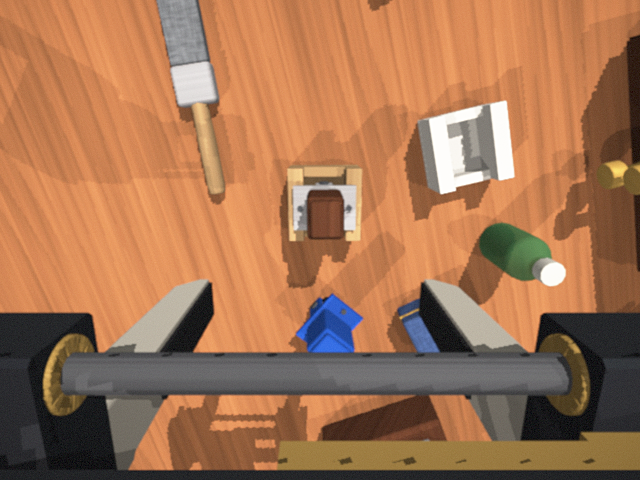

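```bash
python3 m.py w2 275 380 155 255 | head -3; python3 - <<'E'
from h import *
a=dict(np.load('/tmp/w1.npz'));b=dict(np.load('/tmp/w2.npz'))
print(tri(a,(326.3,198),b,(325,211.4)))
E
```

```text
handle 1626 0.1118 c [ 454.8 -316. ] size [40.2 33.9] ang 76.3 mean [ 455.2 -314.1] [113.  70.  50.]
plate 1409 0.0544 c [ 455.7 -314.5] size [74.1 74.2] ang 74.9 mean [ 455.2 -312.5] [197. 188. 182.]
rest 782 0.0489 c [ 455.8 -314.2] size [75.8 76.1] ang 75.9 mean [ 456.5 -310.6] [215. 174. 123.]
(array([ 0.45478967, -0.31841284,  0.05971776]), np.float64(0.0004646855088110784))
```

The second view agrees within about 1.5 mm: handle (455,-316), rest (455.7,-314.3). Descending to grasp.

```bash
python3 -m crank '{"jaw":[9.3,9.3,9.3,9.3,9.3,9.3,9.3,9.3,9.3],"offset":[[0.78,0.32,2],[0.78,0.32,5],[0.78,0.32,9],[0.78,0.32,13],[0.78,0.32,16],[0.78,0.32,18],[0.78,0.32,19],[0.78,0.32,19.9],[0.78,0.32,19.9]],"dr":[[0,0,0],[0,0,0],[0,0,0],[0,0,0],[0,0,0],[0,0,0],[0,0,0],[0,0,0],[0,0,0]]}'
python3 look.py w3
```

```text
t: 4.65
tool_pos: [0.4548, -0.3149, 0.0636]
tcp_rot: [[0.97, -0.244, -0.001], [-0.244, -0.97, 0.001], [-0.002, -0.001, -1.0]]
contact_force: [-1.4, 0.1, 0.1]
opening: 0.998
4.7 [ 0.4554 -0.3155  0.0649] [[0.9699, -0.2436, 0.0001], [-0.2436, -0.9699, -0.0001], [0.0001, 0.0001, -1.0]] [0.28 1.01 0.11] 1.0050440620802614
```

View pics/w3.png

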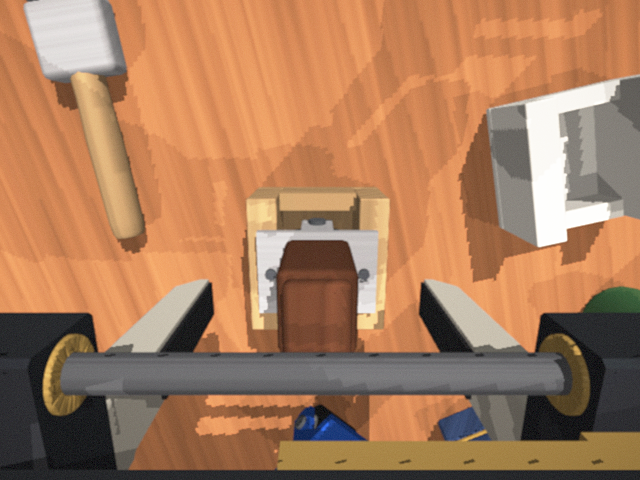

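The handle is centred between the jaws (318,295), so I'll close on it.

```bash
python3 -m crank '{"jaw":[6,4,3,2.5,2.5,2.5,2.5],"offset":[[0,0,0],[0,0,0],[0,0,0],[0,0,0],[0,0,0],[0,0,0],[0,0,0]],"dr":[[0,0,0],[0,0,0],[0,0,0],[0,0,0],[0,0,0],[0,0,0],[0,0,0]]}' 50
python3 - <<'E'
from h import *
for i in range(4):
    s=env.state();print(s['opening'],s['tool_pos'].round(4),s['contact_force'].round(2)); cams.read_camera('top')
E
```

```text
t: 5.28
tool_pos: [0.4552, -0.3153, 0.0648]
tcp_rot: [[0.97, -0.244, 0.0], [-0.244, -0.97, -0.0], [0.0, 0.0, -1.0]]
contact_force: [0.7, -0.5, -0.6]
opening: 0.546
0.5460862995427345 [ 0.4552 -0.3153  0.0648] [ 0.7  -0.45 -0.57]
0.506475718386289 [ 0.4551 -0.3153  0.0647] [-0.03 -0.39 -0.29]
0.4618245524556113 [ 0.4551 -0.3153  0.0647] [-1.06  0.35 -0.21]
0.4201381468502236 [ 0.4551 -0.3152  0.0646] [-0.9   0.34  0.51]
```

```bash
python3 -m crank '{"jaw":[2.5,2.5,2.5,2.5,2.5],"offset":[[0,0,0],[0,0,0],[0,0,0],[0,0,0],[0,0,0]],"dr":[[0,0,0],[0,0,0],[0,0,0],[0,0,0],[0,0,0]]}'
python3 -m crank '{"jaw":[2.5,2.5,2.5,2.5,2.5,2.5,2.5],"offset":[[0,0,-0.5],[0,0,-2],[0,0,-4],[0,0,-6],[0,0,-8],[0,0,-10],[0,0,-10]],"dr":[[0,0,0],[0,0,0],[0,0,0],[0,0,0],[0,0,0],[0,0,0],[0,0,0]]}'
python3 look.py w4
python3 - <<'E'
from h import *
for i in range(6):
    s=env.state();print(s['opening'],s['tool_pos'].round(4),s['contact_force'].round(2)); p=cams.read_camera('scene')
cv2.imwrite('pics/s4.png',cv2.resize(p['img'][130:340,140:420],None,fx=2.8,fy=2.8)[:,:,::-1])
E
```

```text
t: 5.9
tool_pos: [0.4552, -0.3153, 0.0646]
tcp_rot: [[0.97, -0.244, 0.0], [-0.244, -0.97, 0.0], [0.0, -0.0, -1.0]]
contact_force: [-0.3, -0.1, -0.5]
opening: 0.363
t: 6.48
tool_pos: [0.4567, -0.3168, 0.1686]
tcp_rot: [[0.97, -0.243, 0.004], [-0.243, -0.97, -0.005], [0.005, 0.003, -1.0]]
contact_force: [0.7, -1.2, -3.7]
opening: 0.36
6.5333 [ 0.456  -0.3162  0.1664] [[0.9699, -0.2435, 0.0028], [-0.2435, -0.9699, -0.0029], [0.0034, 0.0021, -1.0]] [ 0.5  -0.65 -4.4 ] 0.35948660945899086
0.35948660945899086 [ 0.456  -0.3162  0.1664] [ 0.5  -0.65 -4.4 ]
0.3647496495776055 [ 0.4551 -0.3153  0.1646] [ 0.12 -0.06 -4.43]
0.36218504075109187 [ 0.4545 -0.3146  0.1635] [ 0.32  0.11 -4.58]
0.36381831425188194 [ 0.4542 -0.3144  0.1629] [ 0.14  0.87 -4.27]
0.3578852449915808 [ 0.4542 -0.3143  0.1628] [ 0.31  0.25 -3.73]
0.361507943917305 [ 0.4543 -0.3144  0.1628] [ 0.89 -0.15 -4.17]
```

View pics/w4.png

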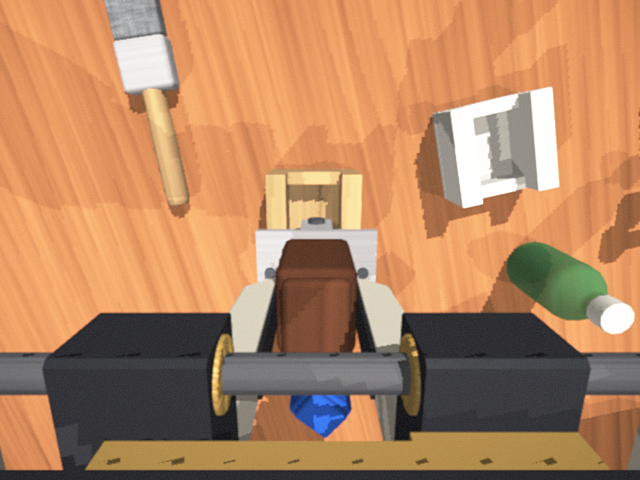

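View pics/s4.png

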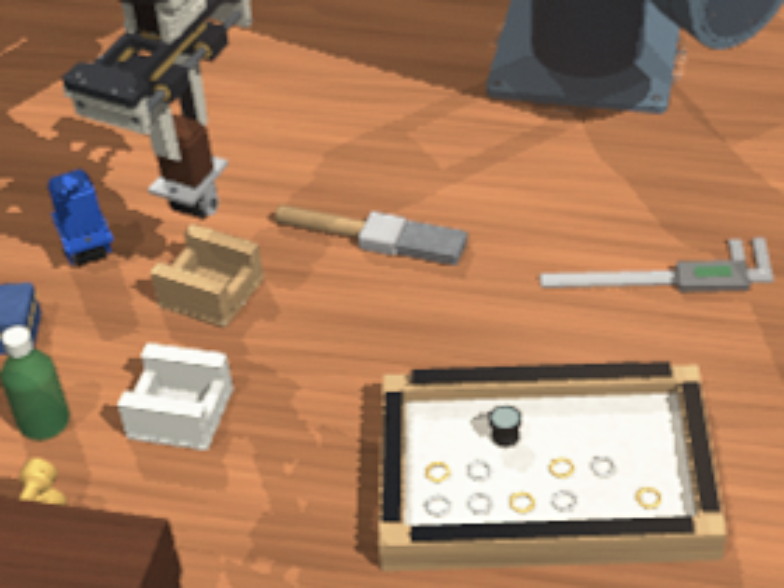

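The roller is held upright, weighs 4.2 N, and the rest is empty. Now I'll measure the tray from the top and scene clouds.

```bash
cat > tray.py <<'E'
from h import *
def fit(p,lo=.031,hi=.05):
    C=cloud(p);m=(C[...,2]>lo)&(C[...,2]<hi)&(C[...,0]>.48)&(C[...,0]<.8)&(C[...,1]>-.15)&(C[...,1]<.25)&(p['depth']>0)
    n,l,st,ce=cv2.connectedComponentsWithStats(m.astype(np.uint8));k=1+np.argmax(st[1:,4])
    S=C[l==k];r=cv2.minAreaRect(S[:,:2].astype(np.float32)*1000);print(len(S),np.round(r[0],1),np.round(r[1],1),round(r[2],2))
    c=np.array(r[0])/1000;w,h=r[1];a=np.radians(r[2])
    if w>h: yd=np.array([np.cos(a),np.sin(a)])
    else: yd=np.array([-np.sin(a),np.cos(a)])
    if yd[1]<0: yd=-yd
    xd=np.array([yd[1],-yd[0]])
    print('yang',np.degrees(np.arctan2(yd[1],yd[0])),'groove',(c-.085*xd).round(4),'xd',xd.round(3))
    # trim: dark pixels on front rail
    q=(C[...,:2]-c)@np.stack([xd,yd],1)
    d=(p['img'].max(-1)<75)&(abs(q[...,0]+.085)<.016)&(abs(q[...,1])<.14)&(C[...,2]>.03)&(C[...,2]<.06)
    if d.sum()>20:
        print('dark',d.sum(),'x',np.percentile(q[...,0][d],[2,50,98]).round(4),'y',np.percentile(q[...,1][d],[1,99]).round(4))
        for y in np.arange(-.104,.11,.026):
            mm=d&(abs(q[...,1]-y)<.011);print(round(y,3),mm.sum(),np.median(C[...,2][mm]).round(4) if mm.any() else '',end=' | ')
        print()
if __name__=='__main__':
    for n in ['top','scene']:
        fit(cams.read_camera(n))
E
python3 tray.py
```

```text
2805 [631.7  46.4] [191.2 286.8] 11.67
yang 101.66761207580566 groove [0.5484 0.0292] xd [0.979 0.202]
2788 [633.  50.] [195.5 286.5] 11.59
yang 101.59014129638672 groove [0.5497 0.0329] xd [0.98  0.201]
dark 432 x [-0.0954 -0.0862 -0.0724] y [-0.1318  0.1219]
-0.104 44 0.0441 | -0.078 37 0.0446 | -0.052 44 0.0447 | -0.026 45 0.0445 | -0.0 36 0.0445 | 0.026 41 0.0438 | 0.052 43 0.0444 | 0.078 35 0.045 | 0.104 32 0.0439 |
```

The tray yaw is about 11.6°, the groove point about (0.549,0.031), and the strip top 44–45 mm, which matches "proud". I'll carry the roller above the right end of the strip and align it.

```bash
python3 -m crank '{"jaw":[2.5,2.5,2.5,2.5,2.5,2.5,2.5,2.5,2.5,2.5],"offset":[[0.5,-2.6,0],[1,-5.3,0],[1.6,-7.9,0],[2.1,-10.6,0],[2.6,-13.2,0],[3.1,-15.9,0],[3.7,-18.5,0],[4.2,-21.1,0],[4.7,-23.8,0],[5.2,-26.4,0]],"dr":[[0,0,0.112],[0,0,0.224],[0,0,0.336],[0,0,0.448],[0,0,0.56],[0,0,0.672],[0,0,0.784],[0,0,0.896],[0,0,1.01],[0,0,1.12]]}'
python3 -m crank '{"jaw":[2.5,2.5,2.5],"offset":[[0,0,0],[0,0,0],[0,0,0]],"dr":[[0,0,0],[0,0,0],[0,0,0]]}'
python3 look.py w5 roller tray
python3 - <<'E'
from tray import *
fit(dict(np.load('/tmp/w5.npz')))
for n in ['top','scene']: fit(cams.read_camera(n))
p=cams.read_camera('scene');cv2.imwrite('pics/s5.png',cv2.resize(p['img'][150:350,240:440],None,fx=3,fy=3,interpolation=2)[:,:,::-1])
s=env.state();print(s['tool_pos'].round(4),s['contact_force'].round(1),s['t'])
E
```

```text
t: 7.77
tool_pos: [0.5701, -0.0704, 0.1642]
tcp_rot: [[0.198, -0.98, -0.001], [-0.98, -0.198, 0.0], [-0.0, 0.001, -1.0]]
contact_force: [1.0, -0.8, -4.1]
opening: 0.36
t: 8.02
tool_pos: [0.5695, -0.0721, 0.1642]
tcp_rot: [[0.206, -0.979, -0.001], [-0.979, -0.206, -0.0], [0.0, 0.001, -1.0]]
contact_force: [-0.0, -0.4, -3.6]
opening: 0.358
8.0667 [ 0.5694 -0.0726  0.1643] [[0.2044, -0.9789, -0.0008], [-0.9789, -0.2044, -0.0003], [0.0002, 0.0009, -1.0]] [-0.05  0.51 -3.4 ] 0.3617713189350212
roller [(0.73, [316.1, 276.9])]
tray [(0.64, [177.2, 114.3]), (0.5, [228.2, 155.8])]
21035 [622.8  45.1] [173.5 288. ] 11.87
yang 101.8654899597168 groove [0.5396 0.0276] xd [0.979 0.206]
dark 4676 x [-0.0843 -0.0761 -0.0694] y [-0.1003  0.1141]
-0.104 55 0.0459 | -0.078 361 0.0459 | -0.052 454 0.046 | -0.026 526 0.0459 | -0.0 520 0.046 | 0.026 519 0.0459 | 0.052 519 0.0459 | 0.078 518 0.0461 | 0.104 503 0.0449 | 
1802 [628.7  62. ] [190.7 254.8] 11.77
yang 101.77264785766603 groove [0.5454 0.0446] xd [0.979 0.204]
dark 56 x [-0.0894 -0.084  -0.082 ] y [-0.0757  0.0982]
-0.104 0  | -0.078 4 0.0462 | -0.052 0  | -0.026 6 0.0438 | -0.0 15 0.0454 | 0.026 9 0.042 | 0.052 7 0.0445 | 0.078 4 0.0433 | 0.104 3 0.0456 | 
2773 [632.9  49.5] [194.6 286.5] 11.33
yang 101.3269910812378 groove [0.5496 0.0328] xd [0.981 0.196]
dark 432 x [-0.0951 -0.0857 -0.072 ] y [-0.126   0.1281]
-0.104 44 0.0451 | -0.078 36 0.0449 | -0.052 44 0.0447 | -0.026 44 0.0447 | -0.0 36 0.0447 | 0.026 41 0.045 | 0.052 44 0.0452 | 0.078 34 0.0442 | 0.104 32 0.0438 | 
[ 0.5696 -0.0728  0.1647] [ 0.4  0.2 -4.6] 8.3167
```

View pics/w5.png

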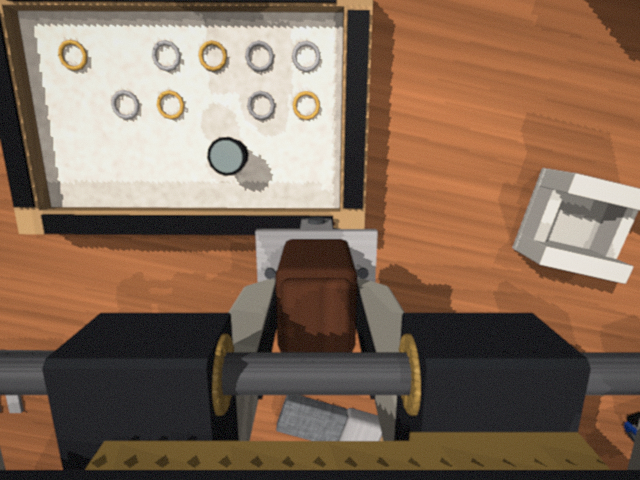

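View pics/s5.png

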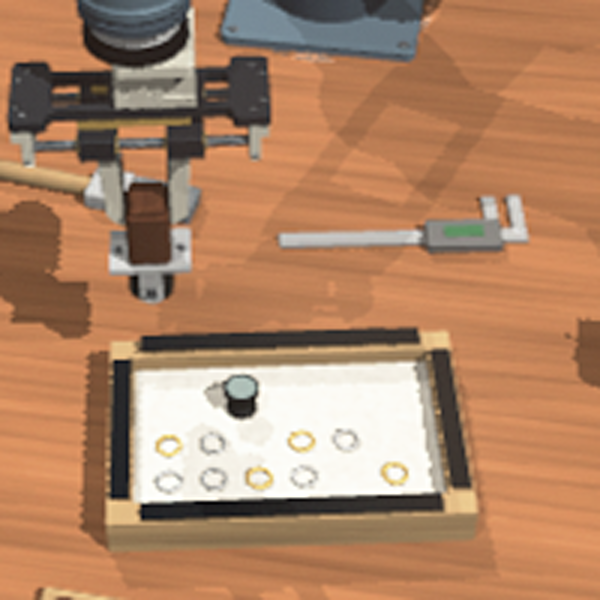

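The trim centre line from the wrist view agrees with the top view (groove ≈ (0.5485,0.030)). The tool is over s ≈ -0.105 and aligned. Lowering to just above the strip, then pressing gradually.

```bash
python3 -m crank '{"jaw":[2.5,2.5,2.5,2.5,2.5,2.5],"offset":[[0,0,1],[0,0,3],[0,0,5],[0,0,5.8],[0,0,5.8],[0,0,5.8]],"dr":[[0,0,0],[0,0,0],[0,0,0],[0,0,0],[0,0,0],[0,0,0]]}'
python3 -m crank '{"jaw":[2.5,2.5,2.5,2.5],"offset":[[0,0,0.3],[0,0,0.6],[0,0,0.6],[0,0,0.6]],"dr":[[0,0,0],[0,0,0],[0,0,0],[0,0,0]]}'
python3 look.py w6
python3 -c "
from h import *
p=cams.read_camera('scene');cv2.imwrite('pics/s6.png',cv2.resize(p['img'][150:350,240:440],None,fx=3,fy=3,interpolation=2)[:,:,::-1])"
```

```text
t: 8.82
tool_pos: [0.5696, -0.0719, 0.1063]
tcp_rot: [[0.203, -0.979, -0.001], [-0.979, -0.203, 0.0], [-0.001, 0.001, -1.0]]
contact_force: [0.1, 0.0, -3.6]
opening: 0.36
t: 9.15
tool_pos: [0.5702, -0.072, 0.1012]
tcp_rot: [[0.203, -0.979, 0.001], [-0.979, -0.203, -0.0], [0.0, -0.001, -1.0]]
contact_force: [0.3, 0.6, -3.7]
opening: 0.363
9.2 [ 0.5701 -0.072   0.1011] [[0.2034, -0.9791, 0.0007], [-0.9791, -0.2034, -0.0003], [0.0004, -0.0007, -1.0]] [-0.26 -0.23 -3.55] 0.36442315938756287
```

View pics/w6.png

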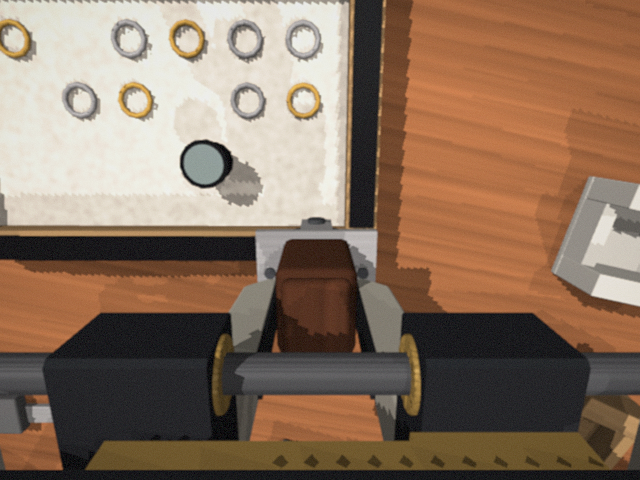

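View pics/s6.png

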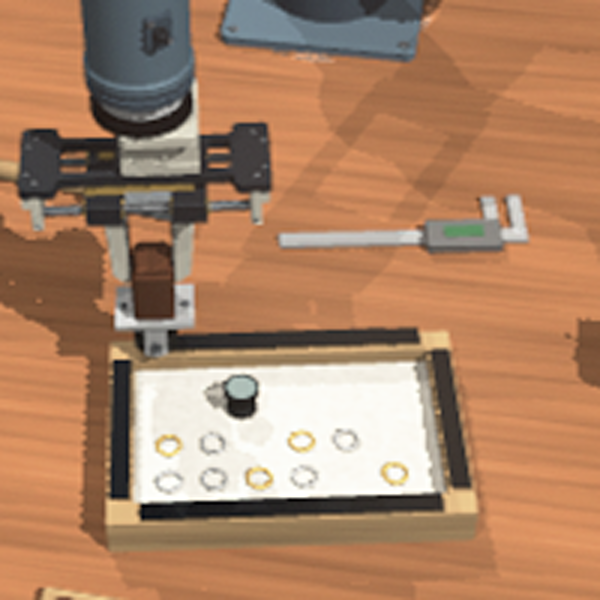

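The wheel hangs over the right end of the front trim (scene crop (155,345)) and isn't touching yet. Pressing down in small steps.

```bash
python3 -m crank '{"jaw":[2.5,2.5,2.5],"offset":[[0,0,0.3],[0,0,0.3],[0,0,0.3]],"dr":[[0,0,0],[0,0,0],[0,0,0]]}'
python3 -m crank '{"jaw":[2.5,2.5,2.5],"offset":[[0,0,0.3],[0,0,0.3],[0,0,0.3]],"dr":[[0,0,0],[0,0,0],[0,0,0]]}'
python3 -m crank '{"jaw":[2.5,2.5,2.5],"offset":[[0,0,0.3],[0,0,0.3],[0,0,0.3]],"dr":[[0,0,0],[0,0,0],[0,0,0]]}'
```

```text
t: 9.5
tool_pos: [0.5704, -0.0722, 0.0985]
tcp_rot: [[0.203, -0.979, 0.002], [-0.979, -0.203, -0.001], [0.001, -0.001, -1.0]]
contact_force: [-0.8, -0.1, 3.2]
opening: 0.365
t: 9.75
tool_pos: [0.5705, -0.0723, 0.0954]
tcp_rot: [[0.203, -0.979, 0.002], [-0.979, -0.203, -0.001], [0.001, -0.001, -1.0]]
contact_force: [-1.1, -0.7, 4.9]
opening: 0.359
t: 10.0
tool_pos: [0.5719, -0.0729, 0.095]
tcp_rot: [[0.204, -0.979, 0.005], [-0.979, -0.204, -0.002], [0.003, -0.005, -1.0]]
contact_force: [-2.4, -0.5, 18.4]
opening: 0.361
```

The first length bottomed out at TCP z 0.095. I'll ease to about 12–15 N and roll.

```bash
python3 -m crank '{"jaw":[2.5,2.5,2.5,2.5,2.5,2.5,2.5,2.5,2.5,2.5],"offset":[[0,0,-0.1],[-0.4,0,-0.1],[-1,0,-0.1],[-1.6,0,-0.1],[-2.2,0,-0.1],[-2.8,0,-0.1],[-3.4,0,-0.1],[-4,0,-0.1],[-4.6,0,-0.1],[-5.2,0,-0.1]],"dr":[[0,0,0],[0,0,0],[0,0,0],[0,0,0],[0,0,0],[0,0,0],[0,0,0],[0,0,0],[0,0,0],[0,0,0]]}'
```

```text
t: 10.83
tool_pos: [0.5615, -0.0218, 0.0952]
tcp_rot: [[0.203, -0.979, 0.005], [-0.979, -0.203, -0.002], [0.003, -0.005, -1.0]]
contact_force: [-0.6, -2.7, 13.0]
opening: 0.363
```

It's rolling well at 13 N with z constant. I'll continue with a 1.5 mm lateral correction.

```bash
python3 -m crank '{"jaw":[2.5,2.5,2.5,2.5,2.5,2.5,2.5,2.5,2.5,2.5],"offset":[[-0.6,0,0],[-1.2,0.05,0],[-1.8,0.05,0],[-2.4,0.1,0],[-3,0.1,0],[-3.6,0.1,0],[-4.2,0.1,0],[-4.8,0.15,0],[-5.4,0.15,0],[-6,0.15,0]],"dr":[[0,0,0],[0,0,0],[0,0,0],[0,0,0],[0,0,0],[0,0,0],[0,0,0],[0,0,0],[0,0,0],[0,0,0]]}'
```

```text
t: 11.67
tool_pos: [0.5492, 0.0353, 0.0953]
tcp_rot: [[0.204, -0.979, 0.008], [-0.979, -0.204, -0.005], [0.006, -0.007, -1.0]]
contact_force: [1.1, -6.4, 10.0]
opening: 0.365
```

```bash
python3 -m crank '{"jaw":[2.5,2.5,2.5,2.5,2.5,2.5,2.5,2.5,2.5,2.5],"offset":[[-0.6,0,0],[-1.2,0,0],[-1.8,0,0],[-2.4,0,0],[-3,0,0],[-3.6,0,0],[-4.2,0,0],[-4.8,0,0],[-5.4,0,0],[-6,0,0]],"dr":[[0,0,0],[0,0,0],[0,0,0],[0,0,0],[0,0,0],[0,0,0],[0,0,0],[0,0,0],[0,0,0],[0,0,0]]}'
```

```text
t: 12.5
tool_pos: [0.5365, 0.0954, 0.0952]
tcp_rot: [[0.203, -0.979, 0.007], [-0.979, -0.203, -0.002], [0.003, -0.007, -1.0]]
contact_force: [1.3, -1.0, 12.6]
opening: 0.36
```

```bash
python3 -m crank '{"jaw":[2.5,2.5,2.5,2.5,2.5,2.5,2.5,2.5,2.5,2.5],"offset":[[-0.6,0,0],[-1.2,0,0],[-1.8,0,0],[-2.4,0,0],[-3,0,0],[-3.6,0,0],[-4.0,0,0],[-4.2,0,0],[-4.2,0,0],[-4.2,0,0]],"dr":[[0,0,0],[0,0,0],[0,0,0],[0,0,0],[0,0,0],[0,0,0],[0,0,0],[0,0,0],[0,0,0],[0,0,0]]}'
python3 look.py w7
python3 - <<'E'
from tray import *
fit(cams.read_camera('scene'))
E
```

```text
t: 13.33
tool_pos: [0.5276, 0.138, 0.0952]
tcp_rot: [[0.204, -0.979, 0.007], [-0.979, -0.204, 0.001], [0.0, -0.007, -1.0]]
contact_force: [0.5, 1.2, 11.8]
opening: 0.36
13.3833 [0.5276 0.138  0.0952] [[0.2035, -0.9791, 0.0066], [-0.9791, -0.2035, 0.001], [0.0004, -0.0067, -1.0]] [ 0.43  0.35 11.85] 0.36096095119137134
2595 [632.2  49.5] [196.2 286.6] 11.7
yang 101.70471382141115 groove [0.5489 0.0322] xd [0.979 0.203]
dark 393 x [-0.0951 -0.0853 -0.0707] y [-0.1297  0.1271]
-0.104 40 0.0398 | -0.078 40 0.0395 | -0.052 36 0.0395 | -0.026 39 0.0392 | -0.0 38 0.0386 | 0.026 34 0.0394 | 0.052 38 0.0388 | 0.078 42 0.0395 | 0.104 12 0.0454 |
```

View pics/w7.png

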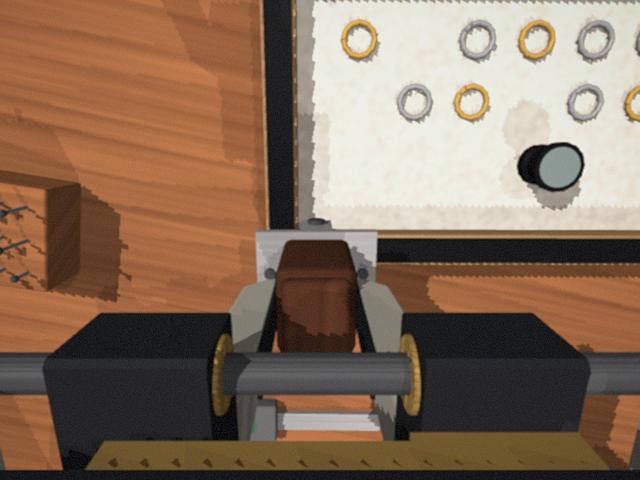

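Lengths 0–7 now read about 39 mm, so they're seated; length 8 is under the wheel. I'll make one return pass for insurance.

```bash
python3 -m crank '{"jaw":[2.5,2.5,2.5,2.5,2.5,2.5,2.5,2.5,2.5,2.5],"offset":[[0.5,0,0],[1.5,0,0],[2.5,0,0],[3.5,0,0],[4.5,0,0],[5.5,0,0],[6.5,0,0],[7.5,0,0],[8.5,0,0],[9.5,0,0]],"dr":[[0,0,0],[0,0,0],[0,0,0],[0,0,0],[0,0,0],[0,0,0],[0,0,0],[0,0,0],[0,0,0],[0,0,0]]}'
python3 -m crank '{"jaw":[2.5,2.5,2.5,2.5,2.5,2.5,2.5,2.5,2.5,2.5],"offset":[[1,0,0],[2,0,0],[3,0,0],[4,0,0],[5,0,0],[6,0,0],[7,0,0],[8,0,0],[9,0,0],[10,0,0]],"dr":[[0,0,0],[0,0,0],[0,0,0],[0,0,0],[0,0,0],[0,0,0],[0,0,0],[0,0,0],[0,0,0],[0,0,0]]}'
python3 -m crank '{"jaw":[2.5,2.5,2.5,2.5],"offset":[[0.5,0,0],[1,0,0],[1.2,0,0],[1.2,0,0]],"dr":[[0,0,0],[0,0,0],[0,0,0],[0,0,0]]}'
```

```text
t: 14.27
tool_pos: [0.547, 0.0442, 0.0951]
tcp_rot: [[0.203, -0.979, 0.007], [-0.979, -0.203, 0.0], [0.001, -0.007, -1.0]]
contact_force: [-0.0, 0.8, 12.7]
opening: 0.362
t: 15.1
tool_pos: [0.5673, -0.0542, 0.0952]
tcp_rot: [[0.203, -0.979, 0.006], [-0.979, -0.203, -0.001], [0.002, -0.006, -1.0]]
contact_force: [0.2, 1.5, 12.8]
opening: 0.361
t: 15.43
tool_pos: [0.5699, -0.0666, 0.0952]
tcp_rot: [[0.203, -0.979, 0.007], [-0.979, -0.203, -0.002], [0.003, -0.006, -1.0]]
contact_force: [1.1, -0.7, 11.9]
opening: 0.356
```

Lift straight up 10 cm and verify the whole strip.

```bash
python3 -m crank '{"jaw":[2.5,2.5,2.5,2.5,2.5,2.5],"offset":[[0,0,-1],[0,0,-4],[0,0,-7],[0,0,-10],[0,0,-10],[0,0,-10]],"dr":[[0,0,0],[0,0,0],[0,0,0],[0,0,0],[0,0,0],[0,0,0]]}'
python3 look.py w8
python3 - <<'E'
from tray import *
p=cams.read_camera('scene');fit(p)
cv2.imwrite('pics/s8.png',cv2.resize(p['img'][150:350,240:440],None,fx=3,fy=3,interpolation=2)[:,:,::-1])
fit(dict(np.load('/tmp/w8.npz')))
s=env.state();print(s['tool_pos'].round(4),s['contact_force'].round(2),s['tcp_rot'].round(4).tolist(),s['t'])
E
```

```text
t: 15.93
tool_pos: [0.5676, -0.0654, 0.1935]
tcp_rot: [[0.204, -0.979, 0.002], [-0.979, -0.204, -0.001], [0.001, -0.002, -1.0]]
contact_force: [0.9, -0.3, -3.6]
opening: 0.356
15.9833 [ 0.5663 -0.065   0.1916] [[0.2035, -0.9791, -0.0014], [-0.9791, -0.2035, 0.0006], [-0.0009, 0.0013, -1.0]] [-0.05  0.23 -3.98] 0.3632429269125199
2670 [632.3  49.6] [195.9 287.4] 11.19
yang 101.18998241424562 groove [0.5489 0.0331] xd [0.981 0.194]
dark 396 x [-0.0947 -0.0862 -0.0747] y [-0.1182  0.1254]
-0.104 36 0.0385 | -0.078 45 0.0389 | -0.052 36 0.0392 | -0.026 35 0.0387 | -0.0 36 0.0389 | 0.026 36 0.0395 | 0.052 35 0.0396 | 0.078 32 0.0396 | 0.104 33 0.039 | 
24023 [626.9  45.4] [183.2 286.5] 11.71
yang 101.71208572387695 groove [0.5436 0.0281] xd [0.979 0.203]
dark 4291 x [-0.0879 -0.0804 -0.0732] y [-0.1139  0.1147]
-0.104 308 0.0404 | -0.078 381 0.0404 | -0.052 422 0.0404 | -0.026 425 0.0403 | -0.0 422 0.0404 | 0.026 423 0.0403 | 0.052 416 0.0403 | 0.078 423 0.0404 | 0.104 421 0.0403 | 
[ 0.5655 -0.0648  0.1905] [-0.41  0.94 -4.23] [[0.2034, -0.9791, -0.0037], [-0.9791, -0.2034, 0.0013], [-0.002, 0.0034, -1.0]] 16.0333
```

View pics/s8.png

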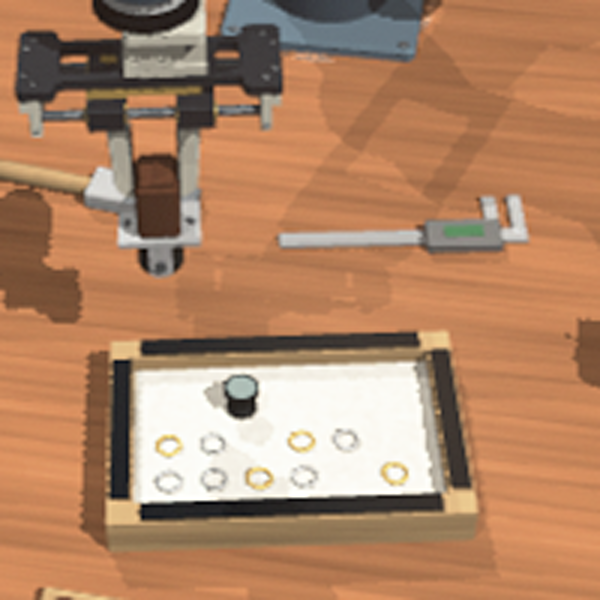

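View pics/w8.png

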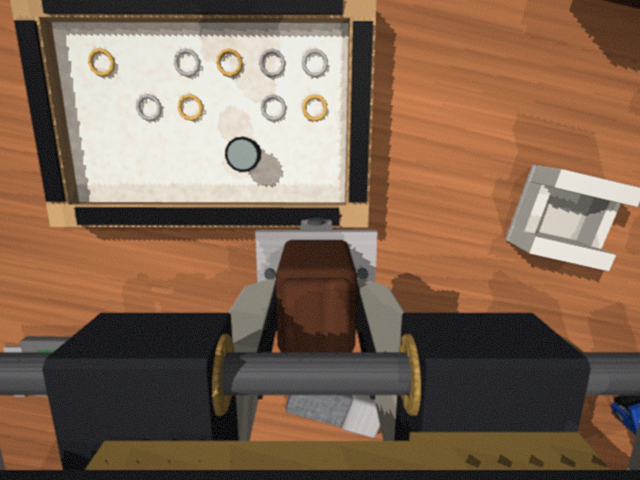

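All nine lengths read level (scene 38.5–39.6 mm, wrist 40.3–40.4 mm), the same as the seated side trims. Carrying the roller back above its rest.

```bash
python3 -m crank '{"jaw":[2.5,2.5,2.5,2.5,2.5,2.5,2.5,2.5,2.5,2.5],"offset":[[2.2,1.6,0],[4.5,3.2,0],[6.7,4.8,0],[8.9,6.3,0],[11.1,7.9,0],[13.4,9.5,0],[15.6,11.1,0],[17.8,12.7,0],[20.1,14.3,0],[22.3,15.9,0]],"dr":[[0,0,-0.112],[0,0,-0.224],[0,0,-0.336],[0,0,-0.448],[0,0,-0.56],[0,0,-0.672],[0,0,-0.784],[0,0,-0.896],[0,0,-1.01],[0,0,-1.12]]}'
python3 -m crank '{"jaw":[2.5,2.5,2.5,2.5],"offset":[[0,0,0],[0,0,0],[0,0,0],[0,0,0]],"dr":[[0,0,0],[0,0,0],[0,0,0],[0,0,0]]}'
python3 look.py w9
python3 - <<'E'
from h import *
for n in ['w9','w4']:
    p=dict(np.load('/tmp/%s.npz'%n));C=cloud(p)
    # rest rim
    m=(C[...,2]>.042)&(C[...,2]<.053)&(abs(C[...,0]-.455)<.06)&(abs(C[...,1]+.315)<.06)
    r=cv2.minAreaRect(C[m][:,:2].astype(np.float32)*1000);print(n,m.sum(),r)
    # plate in camera: light grey pixels rows 225-290, cols 250-385
    g=p['img'][225:300,245:390].astype(int);k=(g.min(-1)>150)&(np.ptp(g,axis=-1)<25);v,u=np.nonzero(k);print('plate',u.min()+245,u.max()+245,v.min()+225,v.max()+225,k.sum())
s=env.state();print(s['tool_pos'].round(4),s['tcp_rot'].round(4).tolist())
E
```

```text
t: 16.87
tool_pos: [0.4548, -0.316, 0.1898]
tcp_rot: [[0.971, -0.238, -0.004], [-0.238, -0.971, 0.004], [-0.004, -0.003, -1.0]]
contact_force: [-0.5, -1.2, -4.1]
opening: 0.364
t: 17.2
tool_pos: [0.4565, -0.3146, 0.1914]
tcp_rot: [[0.97, -0.244, -0.002], [-0.244, -0.97, 0.002], [-0.002, -0.002, -1.0]]
contact_force: [1.1, -0.4, -4.0]
opening: 0.363
17.25 [ 0.4567 -0.3146  0.1918] [[0.97, -0.2432, -0.0011], [-0.2432, -0.97, 0.0017], [-0.0015, -0.0013, -1.0]] [ 0.73 -0.15 -3.07] 0.36021166263095716
w9 2115 ((458.9833984375, -300.82000732421875), (48.13259506225586, 76.22821807861328), 75.97187805175781)
plate 245 389 225 299 3032
w4 2267 ((459.4754638671875, -298.89739990234375), (44.16339111328125, 76.17552185058594), 76.03063201904297)
plate 245 389 225 299 3048
[ 0.4567 -0.3146  0.1918] [[0.97, -0.2432, -0.0011], [-0.2432, -0.97, 0.0017], [-0.0015, -0.0013, -1.0]]
```

View pics/w9.png

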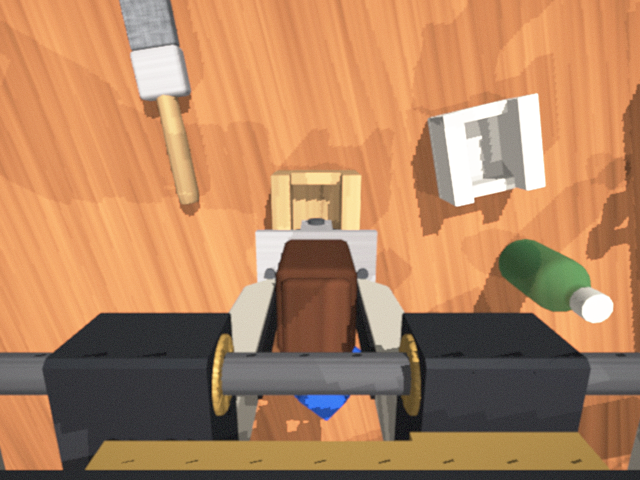

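The rest is empty, aligned and directly below. The plate sits in the jaws as before, so there's been no slip. Descending to just above the slot and checking.

```bash
python3 -m crank '{"jaw":[2.5,2.5,2.5,2.5,2.5,2.5],"offset":[[-0.13,0.05,2],[-0.13,0.05,4.5],[-0.13,0.05,7],[-0.13,0.05,8],[-0.13,0.05,8],[-0.13,0.05,8]],"dr":[[0,0,0],[0,0,0],[0,0,0],[0,0,0],[0,0,0],[0,0,0]]}'
python3 look.py w10
python3 -c "
from h import *
p=cams.read_camera('scene');cv2.imwrite('pics/s10.png',cv2.resize(p['img'][150:300,140:300],None,fx=4,fy=4,interpolation=2)[:,:,::-1]);s=env.state();print(s['tool_pos'].round(4),s['tcp_rot'][:,0].round(4))"
```

```text
t: 17.75
tool_pos: [0.4556, -0.3156, 0.1128]
tcp_rot: [[0.97, -0.243, -0.0], [-0.243, -0.97, 0.001], [-0.001, -0.0, -1.0]]
contact_force: [1.1, -0.2, -3.6]
opening: 0.359
17.8 [ 0.4561 -0.3164  0.1138] [[0.97, -0.243, 0.0011], [-0.243, -0.97, -0.0011], [0.0014, 0.0008, -1.0]] [ 0.19  0.27 -4.02] 0.36253449346884586
[ 0.4564 -0.3169  0.1143] [ 0.97   -0.2431  0.0025]
```

View pics/w10.png

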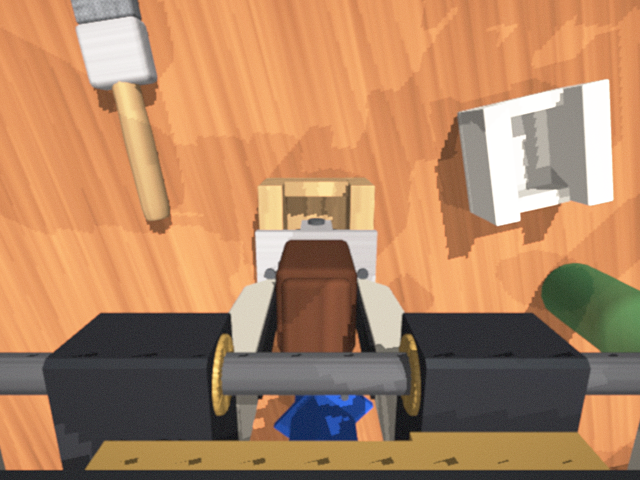

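View pics/s10.png

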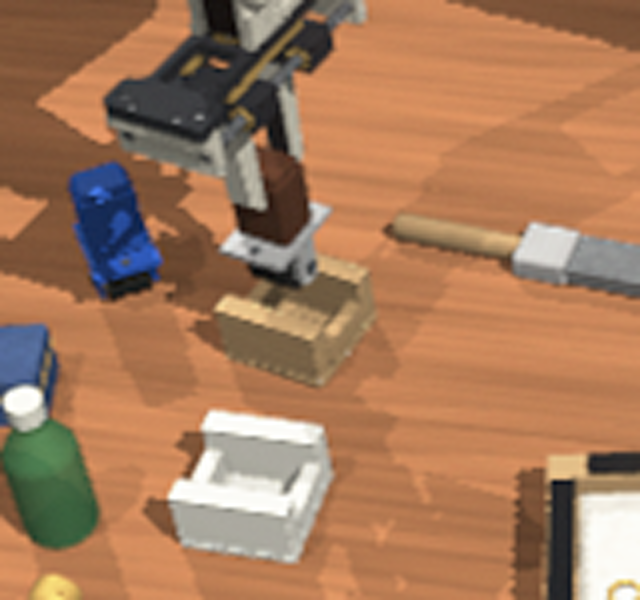

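The plate centre (316) lines up with the rest centre (316.5) in the wrist view. I'll let it settle, then check.

```bash
python3 -m crank '{"jaw":[2.5,2.5,2.5,2.5,2.5],"offset":[[0,0,0],[0,0,0],[0,0,0],[0,0,0],[0,0,0]],"dr":[[0,0,0],[0,0,0],[0,0,0],[0,0,0],[0,0,0]]}'
```

```text
t: 18.27
tool_pos: [0.4553, -0.3163, 0.1129]
tcp_rot: [[0.97, -0.244, 0.0], [-0.244, -0.97, -0.0], [0.0, 0.0, -1.0]]
contact_force: [-0.0, -0.0, -3.3]
opening: 0.359
```

```bash
python3 -m crank '{"jaw":[2.5,2.5,2.5,2.5,2.5,2.5,2.5,2.5,2.5,2.5],"offset":[[0,-0.1,0.3],[0,-0.1,1],[0,-0.1,1.7],[0,-0.1,2.4],[0,-0.1,3.1],[0,-0.1,3.7],[0,-0.1,4.2],[0,-0.1,4.6],[0,-0.1,4.6],[0,-0.1,4.6]],"dr":[[0,0,0],[0,0,0],[0,0,0],[0,0,0],[0,0,0],[0,0,0],[0,0,0],[0,0,0],[0,0,0],[0,0,0]]}'
python3 -m crank '{"jaw":[2.5,2.5,2.5],"offset":[[0,0,0.15],[0,0,0.25],[0,0,0.25]],"dr":[[0,0,0],[0,0,0],[0,0,0]]}'
```

```text
t: 19.1
tool_pos: [0.4554, -0.3152, 0.0664]
tcp_rot: [[0.97, -0.244, -0.0], [-0.244, -0.97, 0.0], [-0.0, -0.0, -1.0]]
contact_force: [-0.6, 0.4, -2.5]
opening: 0.359
t: 19.35
tool_pos: [0.4558, -0.3156, 0.0646]
tcp_rot: [[0.97, -0.244, 0.001], [-0.244, -0.97, -0.001], [0.001, 0.001, -1.0]]
contact_force: [0.4, -0.5, -1.9]
opening: 0.36
```

```bash
python3 -m crank '{"jaw":[2.5,2.5,2.5],"offset":[[0,0,0.07],[0,0,0.07],[0,0,0.07]],"dr":[[0,0,0],[0,0,0],[0,0,0]]}'
python3 look.py w11
python3 -c "
from h import *
p=cams.read_camera('scene');cv2.imwrite('pics/s11.png',cv2.resize(p['img'][150:300,140:300],None,fx=4,fy=4,interpolation=2)[:,:,::-1])"
```

```text
t: 19.6
tool_pos: [0.4558, -0.3158, 0.0645]
tcp_rot: [[0.97, -0.243, 0.001], [-0.243, -0.97, -0.001], [0.001, 0.001, -1.0]]
contact_force: [-2.1, 0.0, 6.2]
opening: 0.363
19.65 [ 0.4558 -0.3159  0.0645] [[0.9699, -0.2435, 0.001], [-0.2435, -0.9699, -0.0015], [0.0013, 0.0012, -1.0]] [-2.29  0.88  6.24] 0.35998834318047696
```

View pics/w11.png

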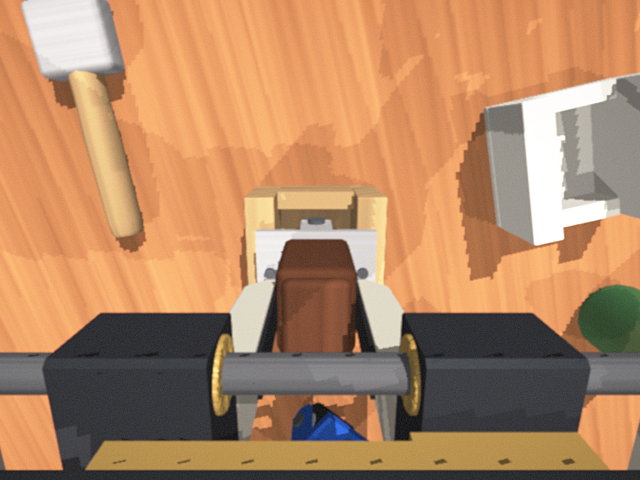

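View pics/s11.png

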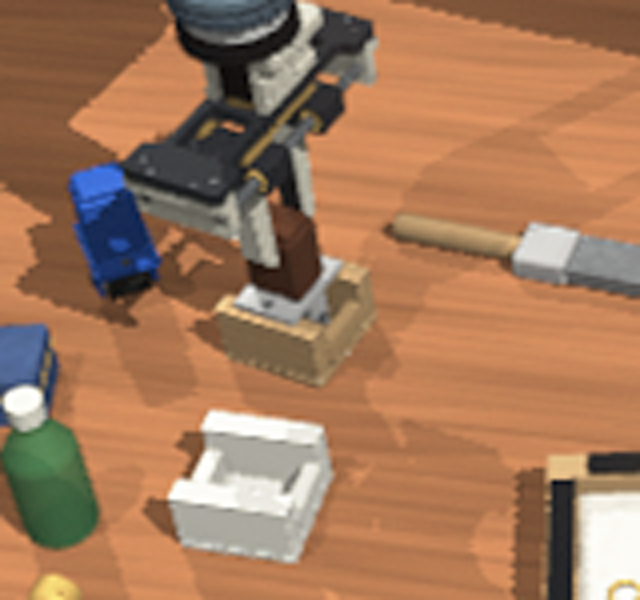

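The roller is seated, with the plate lying on the side walls and z the same as before pick-up. Releasing, then retreating upward.

```bash
python3 -m crank '{"jaw":[3.6,5,7,9,9.3,9.3,9.3,9.3,9.3,9.3],"offset":[[0,0,0],[0,0,0],[0,0,0],[0,0,0],[0,0,0],[0,0,0],[0,0,0],[0,0,0],[0,0,0],[0,0,0]],"dr":[[0,0,0],[0,0,0],[0,0,0],[0,0,0],[0,0,0],[0,0,0],[0,0,0],[0,0,0],[0,0,0],[0,0,0]]}'
python3 -m crank '{"jaw":[9.3,9.3,9.3,9.3,9.3,9.3,9.3,9.3,9.3,9.3],"offset":[[0,0,-1],[0,0,-3],[0,0,-6],[0,0,-9],[0,0,-12],[0,0,-15],[0,0,-18],[0,0,-20],[0,0,-20],[0,0,-20]],"dr":[[0,0,0],[0,0,0],[0,0,0],[0,0,0],[0,0,0],[0,0,0],[0,0,0],[0,0,0],[0,0,0],[0,0,0]]}'
python3 look.py w12 roller
python3 m.py w12 270 385 150 260
python3 -c "
from tray import *
p=cams.read_camera('scene');fit(p);cv2.imwrite('pics/s12.png',p['img'][:,:,::-1])"
```

```text
t: 20.53
tool_pos: [0.4555, -0.3152, 0.0634]
tcp_rot: [[0.97, -0.244, -0.0], [-0.244, -0.97, 0.0], [-0.0, -0.0, -1.0]]
contact_force: [0.1, 0.5, -0.9]
opening: 0.972
t: 21.37
tool_pos: [0.456, -0.3157, 0.2654]
tcp_rot: [[0.97, -0.243, 0.003], [-0.243, -0.97, -0.003], [0.003, 0.002, -1.0]]
contact_force: [0.2, -0.3, -0.3]
opening: 1.004
21.4167 [ 0.4553 -0.3151  0.2636] [[0.9699, -0.2435, 0.0003], [-0.2435, -0.9699, -0.0003], [0.0003, 0.0003, -1.0]] [ 0.37 -0.   -0.  ] 1.004259461396302
roller [(0.9, [321.6, 324.6]), (0.85, [317.2, 207.0])]
handle 1610 0.1117 c [ 455.3 -316.3] size [39.8 33.6] ang 76.8 mean [ 455.9 -314.6] [113.  70.  50.]
plate 1436 0.0543 c [ 456.2 -313.6] size [73.2 74.7] ang 75.9 mean [ 456.2 -312.6] [200. 191. 184.]
rest 751 0.0489 c [ 455.8 -314.2] size [75.6 76. ] ang 75.9 mean [ 455.3 -308.7] [215. 175. 123.]
{np.float64(-0.01): np.int64(0), np.float64(-0.005): np.int64(306), np.float64(0.0): np.int64(6901), np.float64(0.005): np.int64(303), np.float64(0.01): np.int64(7), np.float64(0.015): np.int64(66), np.float64(0.02): np.int64(11), np.float64(0.025): np.in
[... 286 characters left out ...]
.07): np.int64(22), np.float64(0.075): np.int64(14), np.float64(0.08): np.int64(32), np.float64(0.085): np.int64(34), np.float64(0.09): np.int64(25), np.float64(0.095): np.int64(15), np.float64(0.1): np.int64(231), np.float64(0.105): np.int64(260), np.float64(0.11): np.int64(1116), np.float64(0.115): np.int64(0), np.float64(0.12): np.int64(0), np.float64(0.125): np.int64(0)}
2662 [633.2  49.7] [196.9 286.6] 11.57
yang 101.5707893371582 groove [0.5499 0.0327] xd [0.98  0.201]
dark 399 x [-0.0956 -0.087  -0.0715] y [-0.1323  0.1287]
-0.104 39 0.039 | -0.078 40 0.0392 | -0.052 36 0.0385 | -0.026 38 0.0386 | -0.0 35 0.0395 | 0.026 35 0.0391 | 0.052 35 0.0385 | 0.078 32 0.0396 | 0.104 34 0.0396 |
```

View pics/w12.png

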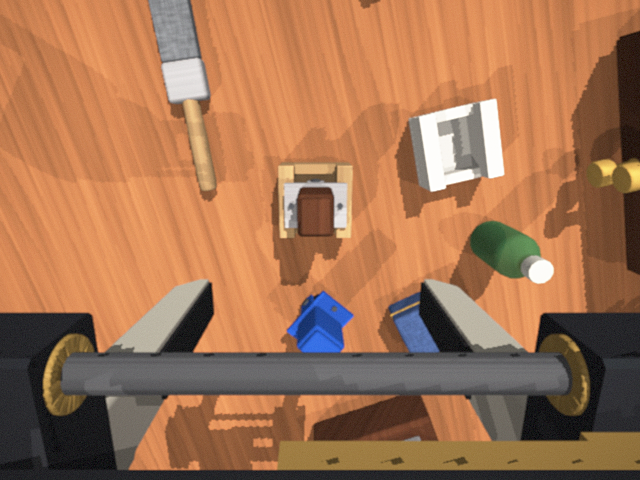

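View pics/s12.png

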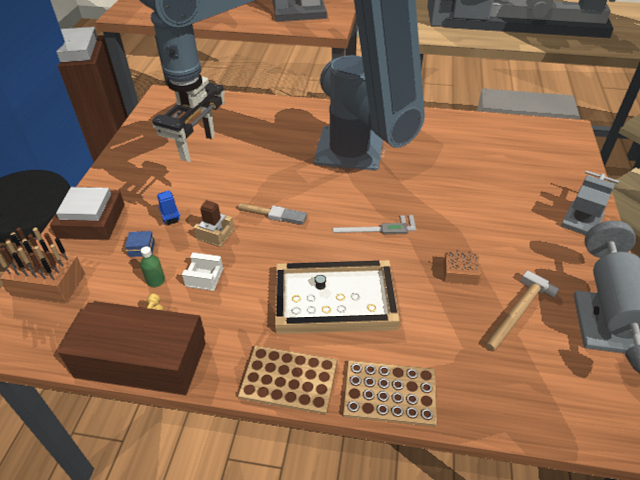

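The roller stands in its rest (wrist (316,207)): its handle is about 2 mm from the rest's centre line, and its heights are the same as at the start. The trim is flat, the other things haven't moved, and the arm is clear of everything. Handing in.

```bash
python3 -c "
from plant import job_done
print(job_done())"
```

```text
the job is handed in; nothing more can be done
None
```

I rolled the front trim flat over its whole length and put the roller back upright in its rest. I handed the job in at about 21.5 s of the 62 s allowed; it reports no verdict.

- **Rolling:** I made one pass along the strip and one back. The force reading while rolling was 10–13 N, not counting the roller's own 4 N weight. The first press, straight down on the end length, briefly read 18 N.
- **Trim:** The last scene picture puts all nine lengths at 38.5–39.6 mm, against 44–45 mm at the start and 39 mm when seated. The wrist view after rolling read an even 40.3–40.4 mm, about 1 mm higher, which is within the camera calibration.
- **Roller:** It stands upright, with its handle about 2 mm from the rest's centre line and its heights the same as before pick-up.
- **Other things:** In the last pictures nothing else on the bench had moved, and the gripper was open about 0.2 m above the roller's rest position.
- **Disagreements:** The cameras placed the tray 1–4 mm apart, so I used the top and wrist values. A scene reading of 45 mm for the last length came while the wheel still covered it, and it read flat once the wheel was lifted.

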